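# Sort bottles and tools off the print table

## Task

Tidy the print table by kind. First take the tongs off the bottle crate and lay them in the long tool tray; only then stand the two brown bottles upright in the crate, one in each compartment. Lay the flat brush in the tool tray too, so that both tools lie down wholly inside its walls; keep the bottles upright throughout, and leave the measuring cup and the pebble as they stand.

Things in the scene. Friction and masses are not known exactly. Their poses are not given: they have to be found in the camera images.
- bottle_crate: Pale plywood crate, open on top, 170 (x) x 120 (y) x 36 mm high, fixed, left or right of the middle, long side roughly along world x. Walls and floor 6 mm thick. A 6 mm divider, 31 mm high, at x=0 leaves two compartments, each 76 (x) x 108 (y) mm, centred at x=-41 and +41 mm. Origin: centre of its underside; inner floor at z=6 mm.
- tool_tray: Long shallow brown wooden tray, open on top, 250 (x) x 130 (y) x 20 mm high, fixed to the table, no divider. Walls and floor are 6 mm thick; inside 238 x 118 mm. Origin: centre of its underside; inner floor at z=6 mm. It stands on the other side from the crate, long side roughly along world x.
- tongs: Bamboo print tongs, 18 (x) x 214 (y) x 25 mm high, 30 g, two bars one above the other, 25 mm over both at the tips and meeting at the heel, rigid, so the heel rests a little low (0.04 rad); at the start they lie lengthwise on the crate, on its end walls (36 mm high). Origin: centre of the underside; long axis y, tips at -y. Pinch across x (15 mm thick) near the middle.
- tongs_tip (a point): Point on the centreline of the tongs at their tip end, 105 mm from the middle, at half height (12.5 mm over the underside).
- tongs_heel (a point): Point on the centreline of the tongs at their closed end, 105 mm from the middle, at half height.
- brush: Flat coating brush lying on the table, 40 (x) x 172 (y) x 12 mm, 45 g, at any yaw. Origin: centre of the underside; long axis y: the 40 mm wide head is at -y, the wooden handle, 18 mm wide and 8 mm thick (1 to 9 mm over the table), runs from y=+3 to +86 mm. Pinch the handle across x, at y=+10 to +40 mm.
- brush_head (a point): Middle of the brush's bristle end, 84 mm from the origin along its -y, 5 mm over its underside.
- brush_end (a point): Middle of the brush's handle end, 84 mm from the origin along its +y, 5 mm over its underside.
- big_bottle: Larger brown bottle with fixed black cap, standing, 150 g: 54 mm diameter body, narrowing from about 80 mm height to a cap of 30 mm diameter between 98 and 118 mm height. Origin: centre of the underside. Stands in a row with the small bottle and the cup, about 85 mm apart along world y, in any order.
- small_bottle: Small brown bottle with fixed black cap, standing, 50 g: 33 mm diameter body to about 50 mm height, cap of 18 mm diameter, 75 mm high in all. Origin: centre of the underside.
- cup: Clear plastic measuring cup, open, 67 mm diameter, 74 mm high, 30 g, standing in the row with the bottles. Bystander. Origin: centre of the underside.
- pebble: Grey pebble, 40 x 42 x 19 mm, 70 g, lying about 60 mm to the brush's +x side beside the handle. Bystander. Origin: centre of the underside.
Mind the look-alikes: they are no part of the job. What is shaped like the big_bottle but green is not meant.

How it is judged:
By the outcome, as a careful person would: the job done as asked, in the order asked, and still so for the second after the job is handed in, with the robot touching nothing.
It also fails if it takes over 72 s, if anything falls off the work surface, if the arm or the gripper's body presses on something with over 40 N, if the wrist force passes 120 N, or if a joint passes its speed limit or range.

## Robot

A 6-joint arm with a two-finger parallel gripper is mounted at the origin on the work surface; the furniture and walls round the work are solid. World frame = base frame: x ahead of the robot, y to its left, z up, the work surface at z = 0. Lengths are in m, angles in rad, forces in N, time in s.
With the tool pointing down it reaches from about 0.275 to 0.825 m from the base axis. Payload 4.9 kg.
Tool frame: the origin (TCP) lies midway between the tips of the shut fingers; the grasp point (between the pads) lies 19 mm behind it (grip_point_offset is the distance from the TCP to the grasp point, in m); z points along the fingers, y is the line along which they close (so a half turn about z gives the same grasp; the last joint's range is limited). The gripper opens to 85 mm and grips with 20 to 120 N. Pads are 22 mm wide; open, the fingers measure 114 mm over their backs; the gripper's body (76 mm by 85 mm) begins 54 mm behind the grasp point. The pads swing forward as they close: fully open they stand 13 mm farther back than shut.
Start: joints at [-1.443, 0.326, -0.193, 1.052, 0, 1.437], TCP at [0.142, -0.531, 0.231] pointing down, gripper open.
Joint ranges: [-2.65, 2.65], [-0.97, 1.79], [-1.3, 1.35], [-1.93, 2.1], [-1.47, 1.37], [-3.14, 3.14]. Speed limits (rad/s): [2.57, 2.57, 3.14, 3.14, 3.14, 3.14].

## Interface

Orientations are given as a rotation vector (axis times angle).
In Python, from cell import * gives the robot as it stands. Calls block until the motion is done:
- movep(position, orientation): joint-space move of the TCP to a pose.
- move_l(position, velocity=0.15, rot=None, until_force=None): straight line of the TCP; rot=None keeps the orientation; velocity is the mean speed in m/s. With until_force (N) it stops when the force on the tool has changed by that much, and returns True; else False.
- set_joints(angles): joint-space move.
- let_go() and grab(newtons=None): open the fingers fully, or close them until they stop; newtons is the grip in N (None keeps the last).
- sleep(seconds).
- ik(position, orientation): joint angles nearest the present ones, or None.
- get_state(): the state.
- grab_frame(name): name is "scene" or "side" or "wrist"; returns a dict with "img" (384x512x3 uint8, red, green, blue), "fx", "fy", "cx", "cy" (pixels), "cam_to_world" (4x4, takes a point from camera to world coordinates); the wrist camera has in their place "T_tool_cam" (4x4, takes a point from camera to tool coordinates, whose origin is the TCP and whose axes are the flange's). Camera axes: x right, y down, z forward; pixel columns grow to the right and rows downward; lengths in m; the calibration is good to about 2 mm. A picture is of the moment at which its call begins: read the wrist's pose just before it. There is no depth.
A pose or a line that the arm cannot do raises MotionError and nothing moves.
- sign_off(): hands the job in; it is judged then, once.
Trained networks look in the newest picture that a camera, given by its name, has taken for a name from the list of things; names that differ only in an ending like _2 or _b are one class to them, and where a whole thing is asked for, a point or a joint stands for the part that bears it (a point fixed in the world has none). Each returns a list of dicts, best first, with "score" (0 to 1); they miss things now and then, are a little off and sometimes report something else, mostly with a low value. They report only what shows in the picture. A call takes as long as a camera call. They do not tell look-alikes from the thing itself.
- spot_in(camera, name): "centre" ([column, row] in pixels, amid what is visible of it).
- silhouettes(camera, name): "mask" (384x512 bool, what is visible of it) and "centre" ([column, row] in pixels, amid what is visible of it).
- tip_of(camera, name): "centre" ([column, row] in pixels: a listed point, or the origin of a listed thing).
The state is a dict: "clock": time; "q": joint angles; "joint_velocities": joint speeds; "tau": joint torques, N m; "position": TCP position; "eef_rot": TCP orientation; "contact_force": force on the tool from outside, world axes, zero at the start; "wrist_torque": the same for the moment, N m; "finger_gap": opening from 0.0 (shut) to 1.0 (fully open); "grasp_force": force on a finger pad.
Only numpy, scipy, OpenCV 4.12 (cv2) and the standard library are available. Lean on these libraries where they do the work, as an engineer would, in place of code of your own. Each camera call takes 0.05 s, during which the arm holds its last target. There are 200 camera calls.

## Working session

There is one attempt and no reset: what is moved stays moved. The work goes in short steps, each a Python script; the robot and the scene stay as the last script left them, time stands still between calls to the robot, and variables do not carry over. Pictures are saved under pics/ and viewed, at most 10 in all, crops included, and the job is handed in when it is done.

```bash
mkdir -p pics; ls; python3 - <<'E'
from cell import *
import cv2,numpy as np
ims=[]
for c in ("scene","side"):
    f=grab_frame(c); ims.append(f["img"]); print(c,f["fx"],f["cx"],f["cy"],np.round(f["cam_to_world"],3).tolist())
    for n in ["bottle_crate","tool_tray","tongs","tongs_tip","tongs_heel","brush","brush_head","brush_end","big_bottle","small_bottle","cup","pebble"]:
        print(n,[(np.round(d["centre"]).tolist(),round(d["score"],2)) for d in tip_of(c,n)][:4])
im=np.vstack(ims)
cv2.imwrite("pics/a.png",cv2.cvtColor(ims[0],cv2.COLOR_RGB2BGR));cv2.imwrite("pics/b.png",cv2.cvtColor(ims[1],cv2.COLOR_RGB2BGR))
print(get_state())
E
```

```text
pics
scene 442.42726539563216 257.24753722250557 186.59380753746737 [[-0.648, -0.497, 0.577, -0.104], [-0.761, 0.406, -0.505, 0.543], [0.017, -0.767, -0.642, 0.761], [0.0, 0.0, 0.0, 1.0]]
bottle_crate [([211.0, 185.0], 0.31)]
tool_tray [([327.0, 191.0], 0.58)]
tongs [([169.0, 254.0], 0.6)]
tongs_tip [([141.0, 224.0], 0.79), ([170.0, 256.0], 0.41)]
tongs_heel [([199.0, 284.0], 0.93), ([279.0, 237.0], 0.3)]
brush [([250.0, 221.0], 0.94), ([199.0, 282.0], 0.6)]
brush_head [([222.0, 230.0], 0.9)]
brush_end [([281.0, 211.0], 0.94), ([183.0, 198.0], 0.68), ([199.0, 285.0], 0.44)]
big_bottle [([246.0, 256.0], 0.96), ([179.0, 200.0], 0.76)]
small_bottle [([214.0, 183.0], 0.86), ([278.0, 234.0], 0.46), ([254.0, 221.0], 0.25)]
cup [([232.0, 176.0], 0.83), ([328.0, 190.0], 0.59)]
pebble [([278.0, 235.0], 0.68), ([326.0, 193.0], 0.67)]
side 490.83029614312045 255.66238884993058 189.32451523869653 [[0.998, 0.052, -0.031, 0.542], [0.057, -0.661, 0.749, -0.846], [0.018, -0.749, -0.662, 0.819], [0.0, 0.0, 0.0, 1.0]]
bottle_crate [([258.0, 143.0], 0.84)]
tool_tray [([225.0, 272.0], 0.83)]
tongs [([25
[... 416 characters left out ...]
 'q': array([-1.44318476e+00,  3.26187704e-01, -1.92576090e-01,  1.05201849e+00,
       -3.39083629e-05,  1.43658958e+00]), 'joint_velocities': array([-6.87321119e-04,  2.67561032e-05, -1.87186061e-03, -9.31984647e-04,
        4.80443423e-04,  7.00302247e-04]), 'tau': array([ 1.04216841e-03, -4.43339682e+01,  2.62752843e+01,  1.26880459e-03,
       -2.43515535e-05,  3.88604690e-06]), 'position': array([ 0.14236078, -0.5312791 ,  0.23129663]), 'eef_rot': array([ 3.11469820e+00,  4.10087790e-01, -5.33353427e-05]), 'contact_force': array([ 0.35852502,  0.83970989, -0.05305124]), 'wrist_torque': array([ 0.02472842, -0.04028143,  0.00146063]), 'grasp_force': 0.0, 'finger_gap': 1.0003703467491702}
```

View pics/a.png

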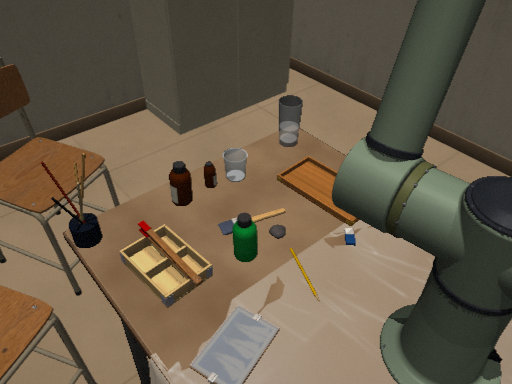

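View pics/b.png

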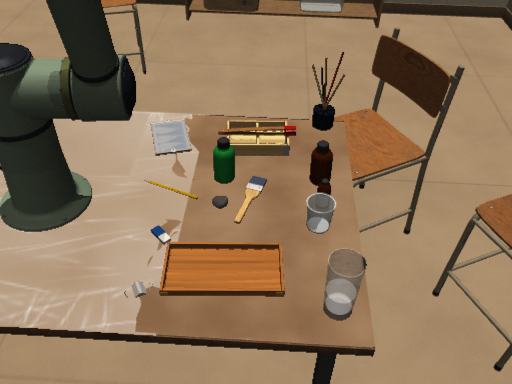

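Scene view: the crate is at (165,262) with tongs on it, red tips at (141,224) and heel at (199,284). The tray is at (320,190), the brush runs (222,230)–(283,211), the pebble is at (278,232) and the cup at (235,165).
Big-bottle candidates: brown (180,185) and green (246,240). Brown (180,185) fits: the task says brown, and it stands in the row with the small bottle (210,175) and the cup. The green one is the look-alike. The tumbler at (290,120) is no part of the job. I'll confirm in a crop.

```bash
cat > h.py <<'E'
from cell import *
import cv2,numpy as np
from scipy.spatial.transform import Rotation as R
def pose(rot,p):
    T=np.eye(4);T[:3,:3]=R.from_rotvec(rot).as_matrix();T[:3,3]=p;return T
def shot(c):
    s=get_state(); f=grab_frame(c)
    if c=="wrist": f["cam_to_world"]=pose(s["eef_rot"],s["position"])@f["T_tool_cam"]
    return f
def ray(f,px):
    T=f["cam_to_world"];d=T[:3,:3]@np.array([(px[0]-f["cx"])/f["fx"],(px[1]-f["cy"])/f["fy"],1]);return T[:3,3],d/np.linalg.norm(d)
def onz(f,px,z):
    o,d=ray(f,px);return o+d*(z-o[2])/d[2]
def tri(*obs):
    A=np.zeros((3,3));b=np.zeros(3);L=[ray(f,p) for f,p in obs]
    for o,d in L:
        M=np.eye(3)-np.outer(d,d);A+=M;b+=M@o
    x=np.linalg.solve(A,b)
    return x,max(np.linalg.norm((np.eye(3)-np.outer(d,d))@(x-o)) for o,d in L)
def proj(f,X):
    T=f["cam_to_world"];c=T[:3,:3].T@(np.asarray(X)-T[:3,3]);return np.array([f["fx"]*c[0]/c[2]+f["cx"],f["fy"]*c[1]/c[2]+f["cy"]])
def save(f,n,crop=None,k=1):
    im=f["img"]
    if crop: im=im[crop[1]:crop[3],crop[0]:crop[2]]
    cv2.imwrite(n,cv2.cvtColor(cv2.resize(im,None,fx=k,fy=k,interpolation=cv2.INTER_CUBIC),cv2.COLOR_RGB2BGR))
def down(th): # tool down; closing line (tool y) at world angle th
    y=np.array([np.cos(th),np.sin(th),0]);z=np.array([0,0,-1.]);return R.from_matrix(np.c_[np.cross(y,z),y,z]).as_rotvec()
E
python3 - <<'E'
from h import *
A=shot("scene");B=shot("side")
save(A,"pics/c.png",(110,130,310,310),4)
P=lambda f,n,p:(n,np.round(f,3))
for n,a,b in [("bigcap",(179,164),(321,145)),("smallcap",(209.5,163),(324.5,183)),("tip",(141,224),(297,130)),("heel",(199,284),(221,131)),("bhead",(222,230),(261,180)),("bend",(283,211),(239,220)),("green",(244,216),(222,142))]:
    x,e=tri((A,a),(B,b));print(n,x.round(3),round(e,4))
for n,p in [("crate",(258,138)),("tray c1",(165,244)),("c2",(283,244)),("c3",(285,294)),("c4",(161,294)),("cup",(318,226)),("pebble",(220,203)),("tumbler",(339,310)),("brush rack",(323,125))]: print(n,onz(B,p,.02).round(3))
f=shot("wrist");print(f["T_tool_cam"].round(3).tolist(),f["fx"])
E
```

```text
bigcap [0.659 0.126 0.115] 0.0013
smallcap [0.666 0.034 0.071] 0.0001
tip [0.603 0.273 0.051] 0.0026
heel [0.392 0.264 0.04 ] 0.0055
bhead [ 0.513  0.115 -0.   ] 0.0028
bend [ 0.467 -0.04   0.005] 0.0046
green [0.419 0.118 0.115] 0.0016
crate [0.499 0.273 0.02 ]
tray c1 [ 0.318 -0.137  0.02 ]
c2 [ 0.575 -0.118  0.02 ]
c3 [ 0.581 -0.251  0.02 ]
c4 [ 0.336 -0.268  0.02 ]
cup [ 0.653 -0.057  0.02 ]
pebble [0.423 0.002 0.02 ]
tumbler [ 0.685 -0.281  0.02 ]
brush rack [0.683 0.353 0.02 ]
[[-0.001, -0.946, -0.325, 0.085], [1.0, -0.0, -0.001, 0.0], [0.001, -0.325, 0.946, -0.143], [0.0, 0.0, 0.0, 1.0]] 298.64875231195407
```

View pics/c.png

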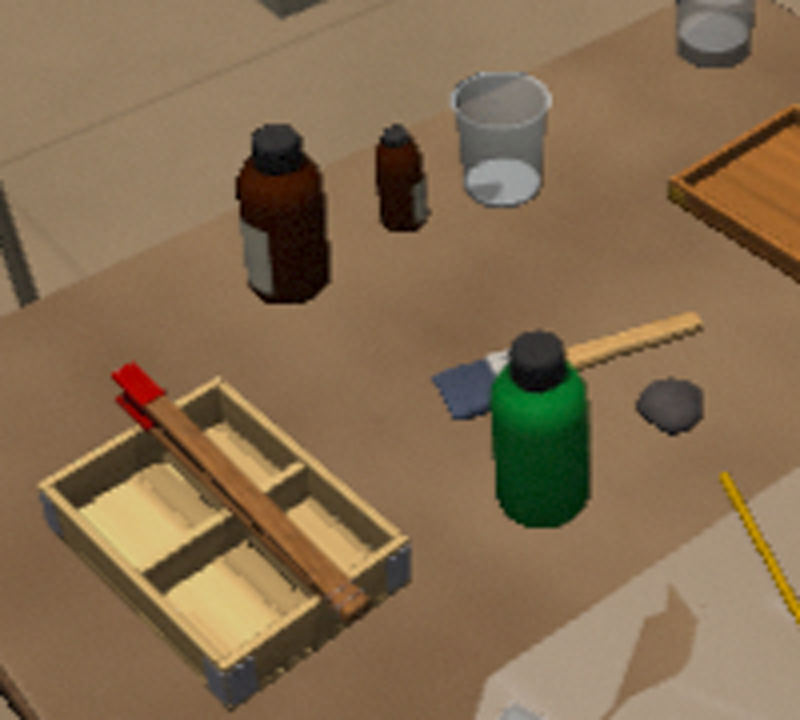

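Crop confirms it: the brown big bottle is at crop (285,210), the small brown one at (400,180), and the green look-alike at (540,430) stays where it is. Next come wrist views over the tray, crate and brush.

```bash
cat > look.py <<'E'
from h import *
import pickle
def rect(f,n,z):
    r=silhouettes("wrist",n)
    if not r: print(n,"none");return
    m=r[0]["mask"].astype(np.uint8)
    c=max(cv2.findContours(m,cv2.RETR_EXTERNAL,cv2.CHAIN_APPROX_NONE)[0],key=cv2.contourArea)[:,0]
    edge=(c.min(0)<2).any() or c[:,0].max()>509 or c[:,1].max()>381
    P=np.array([onz(f,p,z)[:2] for p in c]).astype(np.float32)
    print(n,round(r[0]["score"],2),"edge" if edge else "",[np.round(v,4) for v in cv2.minAreaRect(P)])
def view(p,th,names,tag,pts=()):
    movep(p,down(th)); sleep(.15)
    f=shot("wrist"); pickle.dump(f,open(tag+".pkl","wb"))
    for n,z in names: rect(f,n,z)
    for n in pts: f.setdefault("pts",{})[n]=[(np.round(d["centre"],1).tolist(),round(d["score"],2)) for d in tip_of("wrist",n)][:2]
    if pts: print(f["pts"])
    return f
E
python3 - <<'E'
from look import *
for p in [(.42,-.19,.29),(.46,.27,.29),(.45,.04,.29),(.66,.12,.2),(.5,.27,.06)]:
    for th in (0,np.pi,np.pi/2,-np.pi/2):
        q=ik(p,down(th)); print(p,round(th,2),None if q is None else np.round(q,2))
th=-np.pi/2 
t=[]
try:
    T1=view((.46,-.19,.28),th,[("tool_tray",.02)],"T1")
    T2=view((.46,-.13,.28),th,[("tool_tray",.02)],"T2")
    C1=view((.53,.22,.28),th,[("bottle_crate",.036)],"C1",["tongs_tip","tongs_heel"])
    C2=view((.53,.30,.28),th,[("bottle_crate",.036)],"C2",["tongs_tip","tongs_heel"])
except MotionError as e: print(e)
print(get_state()["clock"])
im=np.vstack([np.hstack([f["img"] for f in (T1,T2)]),np.hstack([f["img"] for f in (C1,C2)])])
cv2.imwrite("pics/d.png",cv2.cvtColor(cv2.resize(im,(800,600),interpolation=cv2.INTER_AREA),cv2.COLOR_RGB2BGR))
E
```

```text
(0.42, -0.19, 0.29) 0 [-0.59  0.12 -0.3   1.14  0.    0.99]
(0.42, -0.19, 0.29) 3.14 [-0.59  0.12 -0.3   1.14  0.   -2.16]
(0.42, -0.19, 0.29) 1.57 [-0.59  0.12 -0.3   1.14  0.   -0.59]
(0.42, -0.19, 0.29) -1.57 [-0.59  0.12 -0.3   1.14  0.    2.56]
(0.46, 0.27, 0.29) 0 [ 0.39  0.26 -0.13  1.18  0.    1.96]
(0.46, 0.27, 0.29) 3.14 [ 0.39  0.26 -0.13  1.18  0.   -1.18]
(0.46, 0.27, 0.29) 1.57 [ 0.39  0.26 -0.13  1.18  0.    0.39]
(0.46, 0.27, 0.29) -1.57 [ 0.39  0.26 -0.13  1.18  0.   -2.75]
(0.45, 0.04, 0.29) 0 [-0.07  0.11 -0.32  1.14  0.    1.5 ]
(0.45, 0.04, 0.29) 3.14 [-0.07  0.11 -0.32  1.14  0.   -1.65]
(0.45, 0.04, 0.29) 1.57 [-0.07  0.11 -0.32  1.14  0.   -0.07]
(0.45, 0.04, 0.29) -1.57 [-0.07  0.11 -0.32  1.14  0.    3.07]
(0.66, 0.12, 0.2) 0 [0.07 0.57 0.12 1.11 0.   1.64]
(0.66, 0.12, 0.2) 3.14 [ 0.07  0.57  0.12  1.11  0.   -1.5 ]
(0.66, 0.12, 0.2) 1.57 [0.07 0.57 0.12 1.11 0.   0.07]
(0.66, 0.12, 0.2) -1.57 [ 0.07  0.57  0.12  1.11  0.   -3.07]
(0.5, 0.27, 0.06) 0 [ 0.37  0.53 -0.36  0.68  0.    1.94]
(0.5, 0.27, 0.06) 3.14 [ 0.37  0.53 -0.36  0.68  0.   -1.21]
(0.5, 0.27, 0.06) 1.57 [ 0.37  0.53 -0.36  0.68  0.    0.37]
(0.5, 0.27, 0.06) -1.57 [ 0.37  0.53 -0.36  0.68  0.   -2.78]
tool_tray 0.69  [array([ 0.4524, -0.1871]), array([0.2498, 0.1299]), np.float64(3.6868)]
tool_tray 0.9  [array([ 0.4524, -0.1864]), array([0.2498, 0.1306]), np.float64(3.6421)]
bottle_crate 0.77  [array([0.4974, 0.3079]), array([0.1722, 0.0605]), np.float64(4.4001)]
{'tongs_tip': [([212.5, 103.8], 0.88)], 'tongs_heel': [([227.3, 252.1], 0.67)]}
bottle_crate none
{'tongs_tip': [([277.3, 104.9], 0.87)], 'tongs_heel': [([284.2, 254.0], 0.83), ([384.6, 165.6], 0.59)]}
9.7333
```

```bash
python3 - <<'E'
from look import *
import pickle
C1=pickle.load(open("C1.pkl","rb"));C2=pickle.load(open("C2.pkl","rb"))
for n,a,b in [("tip",(212.5,103.8),(277.3,104.9)),("heel",(227.3,252.1),(284.2,254.0))]:
    x,e=tri((C1,a),(C2,b)); print(n,x.round(4),round(e,4))
for n,f in (("C1",C1),("C2",C2)):
    im=f["img"].astype(int); cv2.imwrite
f=shot("wrist");
for r in silhouettes("wrist","bottle_crate"):
    m=r["mask"].astype(np.uint8);ys,xs=np.nonzero(m);P=np.array([onz(f,p,.036)[:2] for p in zip(xs,ys)]).astype(np.float32)
    print(r["score"],m.sum(),cv2.minAreaRect(P))
im=np.hstack([C1["img"],C2["img"]]);cv2.imwrite("pics/e.png",cv2.cvtColor(np.vstack([cv2.resize(C1["img"][70:290,100:380],None,fx=1.36*1,fy=1.36),cv2.resize(C2["img"][70:290,140:420],None,fx=1.36,fy=1.36)]),cv2.COLOR_RGB2BGR))
E
```

```text
tip [0.602  0.2762 0.0415] 0.0007
heel [0.4043 0.2636 0.0554] 0.0013
0.59 9473 ((0.4997817873954773, 0.278669148683548), (0.1725064069032669, 0.12183837592601776), 4.165032386779785)
```

View pics/d.png

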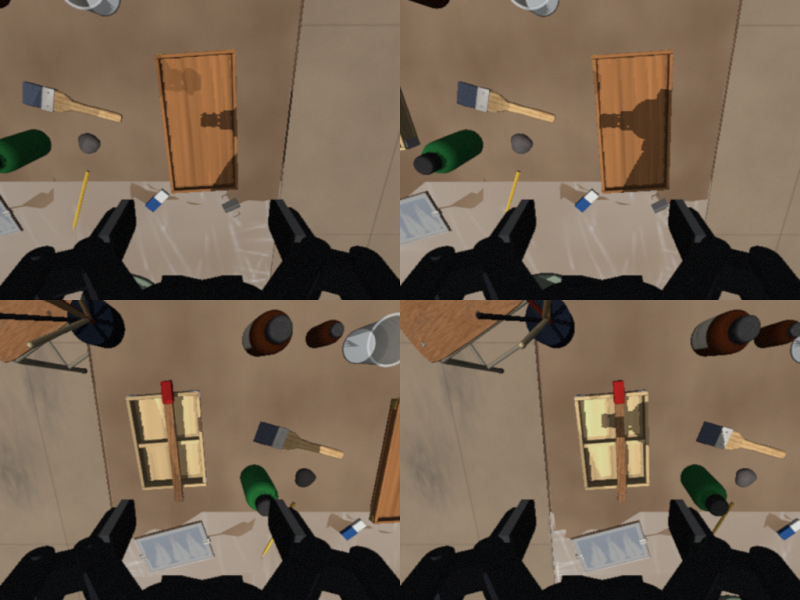

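Wrist views (mosaic): crate at (165,440), with the tongs along it, red tip at (167,390). Tray at (200,120), brush at (70,100), pebble at (88,143), bottles at (268,333) and (325,333). Tray and crate rectangles match their stated sizes at their rim heights, so I'll take the tongs now.

```bash
cat > pick1.py <<'E'
from look import *
movep((.53,.27,.25),down(np.pi/2));sleep(.1)
f=shot("wrist");pickle.dump(f,open("D.pkl","wb"))
r=silhouettes("wrist","tongs");print(len(r))
m=r[0]["mask"];ys,xs=np.nonzero(m)
P=np.array([onz(f,p,.050)[:2] for p in zip(xs,ys)])
c,(w,h),_=cv2.minAreaRect(P.astype(np.float32))
d=np.linalg.svd(P-P.mean(0),full_matrices=False)[2][0];d*=np.sign(d[0]);yaw=np.arctan2(d[1],d[0])
print(r[0]["score"],c,w,h,"mean",P.mean(0),"yaw",yaw)
print({n:[(onz(f,x["centre"],.048).round(3),x["score"]) for x in tip_of("wrist",n)][:2] for n in ("tongs_tip","tongs_heel")})
for n in("bottle_crate",):
    for x in silhouettes("wrist",n)[:1]:
        ys,xs=np.nonzero(x["mask"]);print(n,x["score"],cv2.minAreaRect(np.array([onz(f,p,.036)[:2] for p in zip(xs,ys)]).astype(np.float32)))
c=np.array(c)
ok=abs(max(w,h)-.214)<.015 and abs(c[1]-.27)<.012
print(ok,get_state()["clock"])
if ok:
    o=down(yaw+np.pi/2)
    movep((*c,.12),o)
    print(move_l((*c,.044),.1,until_force=8))
    grab(40);s=get_state();print("gap",s["finger_gap"],s["grasp_force"],s["position"],s["clock"])
    move_l((*c,.09),.1);move_l((*c,.2),.3);s=get_state();print("gap",s["finger_gap"],s["grasp_force"],s["clock"])
    save(shot("side"),"pics/f.png",(150,60,400,260),3)
E
python3 pick1.py
```

```text
1
0.93 (0.4999288022518158, 0.2690126895904541) 0.2177736908197403 0.016989508643746376 mean [0.48936539 0.26839992] yaw 0.05623155359750094
{'tongs_tip': [(array([0.608, 0.274, 0.048]), 0.59)], 'tongs_heel': [(array([0.394, 0.262, 0.048]), 0.75)]}
bottle_crate 0.87 ((0.4979967772960663, 0.2789539098739624), (0.1716880053281784, 0.1207008957862854), 4.493710517883301)
True 12.8
False
gap 0.15950074223047822 39.013885259628296 [0.49999487 0.26904506 0.04422524] 14.95
gap 0.16177857613139662 38.99630069732666 16.075
```

```bash
python3 - <<'E'
from look import *
yaw=.064;c=np.array([.4524,-.1868])+.045*np.array([-np.sin(yaw),np.cos(yaw)])
o=down(yaw+np.pi/2)
movep((*c,.12),o);print(get_state()["clock"])
move_l((*c,.035),.15)
print(move_l((*c,.020),.05,until_force=5),get_state()["position"])
let_go(); move_l((*c,.06),.1);
movep((.40,-.12,.25),down(np.pi/2)); sleep(.1)
f=shot("wrist");pickle.dump(f,open("E.pkl","wb"))
rect(f,"tongs",.025);rect(f,"tool_tray",.02)
for n in ("brush_head","brush_end","pebble"):print(n,[(np.round(d["centre"],1).tolist(),onz(f,d["centre"],.005).round(4),round(d["score"],2)) for d in tip_of("wrist",n)][:2])
rect(f,"brush",.006)
save(f,"pics/g.png",None,1.5);print(get_state()["clock"])
E
```

```text
17.6833
False [ 0.44938199 -0.14210175  0.0198408 ]
tongs 0.94  [array([ 0.4481, -0.1424]), array([0.2181, 0.0177]), np.float64(3.8143)]
tool_tray 0.73  [array([ 0.4511, -0.1865]), array([0.2514, 0.1328]), np.float64(4.035)]
brush_head [([423.7, 236.3], array([0.5112, 0.1182, 0.005 ]), 0.72)]
brush_end [([311.9, 210.2], array([ 0.4706, -0.0447,  0.005 ]), 0.77)]
pebble [([359.9, 171.9], array([0.4159, 0.0161, 0.005 ]), 0.64), ([314.3, 208.9], array([ 0.4687, -0.0415,  0.005 ]), 0.32)]
brush 0.93  [array([0.4898, 0.0381]), array([0.1742, 0.0415]), np.float64(72.9052)]
21.35
```

View pics/g.png

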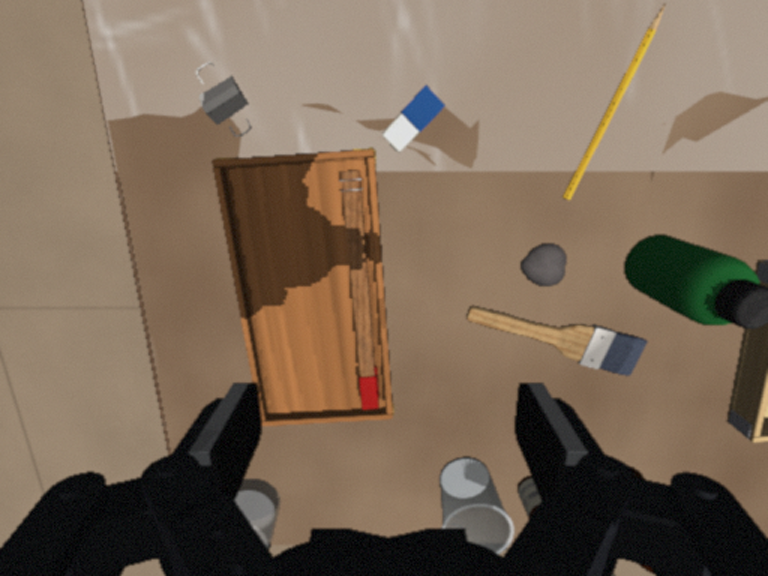

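The tongs lie wholly inside the tray at (365,290). The brush is at (560,340) with its handle end at (470,313), and the pebble at (545,265) is clear of the grip spot near the ferrule. Brush next.

```bash
cat > brush.py <<'E'
from look import *
E=pickle.load(open("E.pkl","rb"))
th=np.deg2rad(164);u=np.array([-np.cos(th-np.pi/2),-np.sin(th-np.pi/2)]) # u: brush +y (to handle end)
movep((*(np.array([.490,.037])+.03*u*0),.2),down(th));sleep(.1)
f=shot("wrist");r=silhouettes("wrist","brush");ys,xs=np.nonzero(r[0]["mask"])
P=np.array([onz(f,p,.008)[:2] for p in zip(xs,ys)])
c,(w,h),a=cv2.minAreaRect(P.astype(np.float32));print("rect",r[0]["score"],c,w,h,a)
pk={n:tip_of("wrist",n)[0]["centre"] for n in ("brush_head","brush_end")}
for n,e in (("brush_head",(423.7,236.3)),("brush_end",(311.9,210.2))):
    print(n,tri((f,pk[n]),(E,e)),onz(f,pk[n],.005))
# refine axis
far=P@u; o0=far.max()-.086; t=far-o0   # brush y coordinate
hd=P[(t>.01)&(t<.075)]; v=cv2.fitLine(hd.astype(np.float32),cv2.DIST_L2,0,.01,.01).ravel()
d=v[:2]*np.sign(v[:2]@u); ang=np.arctan2(-d[1],-d[0]); print("handle axis deg",np.rad2deg(ang),"span",far.max()-far.min())
sel=P[(t>.008)&(t<.026)];q=sel-v[2:];n=np.array([-d[1],d[0]])
g=v[2:]+d*((np.array(sel.mean(0))-v[2:])@d)
print("grip",g,"width",np.ptp(q@n)); th2=ang+np.pi/2
np.save("g.npy",[*g,th2]);save(f,"pics/h.png",None,1.5);print(get_state()["clock"])
E
python3 brush.py
```

```text
rect 0.71 (0.4914509654045105, 0.03779331594705582) 0.17261967062950134 0.0396755076944828 74.91775512695312
brush_head (array([0.51196586, 0.11712428, 0.00391386]), np.float64(0.001563840309275201)) [0.51227729 0.11498544 0.005     ]
brush_end (array([ 4.72246418e-01, -4.32470012e-02,  2.40118136e-04]), np.float64(0.0005747291269389225)) [ 0.4719346  -0.04275956  0.005     ]
handle axis deg 74.0516884121934 span 0.17236084362147674
grip [0.48607835 0.0216541 ] width 0.014897063047216098
22.5167
```

```bash
python3 - <<'E'
from look import *
x,y,th=np.load("g.npy");o=down(th)
movep((x,y,.08),o)
print(move_l((x,y,.003),.08,until_force=6),get_state()["position"])
grab(40);s=get_state();print("gap",s["finger_gap"],s["grasp_force"],s["position"],s["clock"])
move_l((x,y,.04),.08);move_l((x,y,.15),.3);s=get_state();print("gap",s["finger_gap"],s["grasp_force"],s["clock"])
if s["finger_gap"]>.08:
    yaw=.066;ex=np.array([np.cos(yaw),np.sin(yaw)]);ey=np.array([-ex[1],ex[0]])
    c=np.array([.4520,-.1867])-.0168*ex-.026*ey;o=down(yaw+np.pi/2)
    movep((*c,.12),o);move_l((*c,.04),.15)
    print(move_l((*c,.0195),.05,until_force=4),get_state()["position"])
    let_go();move_l((*c,.08),.12)
    movep((.40,-.12,.25),down(np.pi/2));sleep(.1)
    f=shot("wrist");rect(f,"brush",.012);rect(f,"tongs",.025)
    save(f,"pics/i.png",(100,60,340,300),2.4)
print(get_state()["clock"])
E
```

```text
False [0.48653879 0.02163212 0.00341193]
gap 0.17950344176599398 39.19582468515728 [0.4862489  0.02160898 0.00326091] 24.8083
gap 0.1824236736125967 39.0383221115917 25.9417
False [ 0.43669579 -0.21364749  0.01923188]
brush 0.97  [array([ 0.454 , -0.2125]), array([0.173 , 0.0418]), np.float64(5.9991)]
tongs 0.69  [array([ 0.4488, -0.1413]), array([0.2199, 0.0192]), np.float64(2.8594)]
30.5333
```

View pics/i.png

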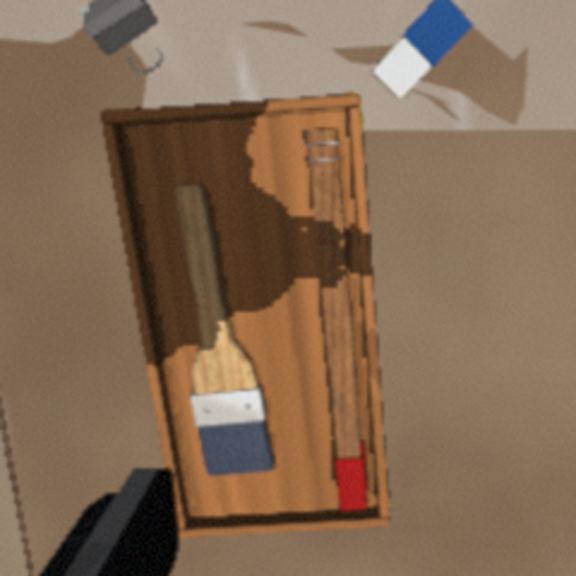

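Both tools lie inside the tray: brush (220,330), tongs (340,330), with clear margin to the walls. Now I'll locate the bottles more precisely.

```bash
cat > bott.py <<'E'
from look import *
obs={}
def add(c,f):
    for n in ("big_bottle","small_bottle","cup"):
        for d in tip_of(c,n): obs.setdefault(n,[]).append((f,np.array(d["centre"]),d["score"]))
guess={"big_bottle":(.659,.126,0),"small_bottle":(.666,.034,0),"cup":(.653,-.057,0)}
for c in ("scene","side"): add(c,shot(c))
for i,p in enumerate([(.60,.02,.25),(.60,.11,.25)]):
    movep(p,down(np.pi/2));sleep(.1);f=shot("wrist");add("wrist",f)
    rs=silhouettes("wrist","big_bottle")
    g=f["img"].astype(int)
    save(f,f"pics/j{i}.png",None,1.5);pickle.dump(f,open(f"J{i}.pkl","wb"))
for n,g in guess.items():
    L=[(f,p) for f,p,s in obs[n] if np.linalg.norm(onz(f,p,0)-g)<.035]
    print(n,len(L),tri(*L)[0].round(4),[onz(f,p,0)[:2].round(3).tolist() for f,p in L])
print(get_state()["clock"])
E
python3 bott.py
```

```text
big_bottle 4 [0.66   0.1323 0.0018] [[0.648, 0.135], [0.657, 0.142], [0.665, 0.131], [0.668, 0.13]]
small_bottle 4 [0.6641 0.0334 0.0068] [[0.672, 0.021], [0.657, 0.031], [0.672, 0.038], [0.672, 0.038]]
cup 4 [ 0.6594 -0.0376 -0.0068] [[0.648, -0.029], [0.661, -0.04], [0.655, -0.039], [0.659, -0.037]]
33.05
```

View pics/j1.png

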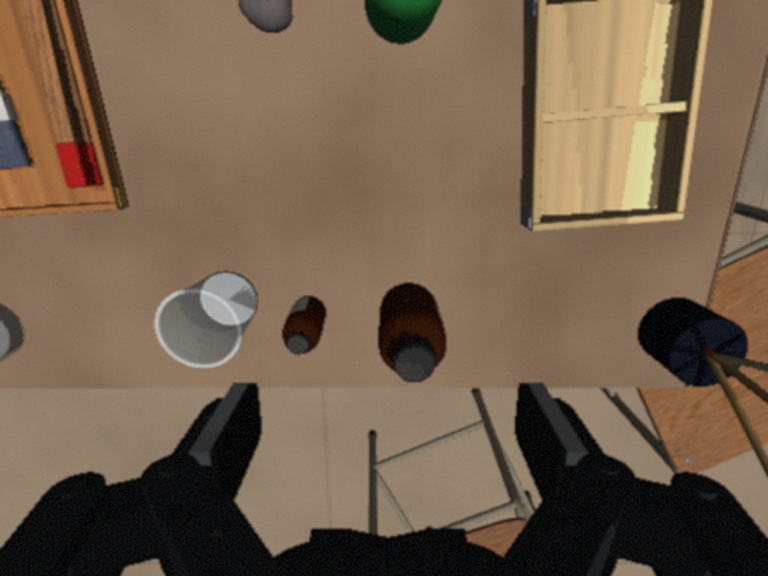

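J1 shows the big cap top at (414,358), the small cap top at (298,343) and the cup rim at (200,327), all near the table edge. I'll measure the cap centres from both wrist views.

```bash
python3 - <<'E'
from look import *
J=[pickle.load(open(f"J{i}.pkl","rb")) for i in (0,1)]
for n,X,z,r in (("big",(.66,.128),.118,.015),("small",(.666,.034),.075,.009)):
    px=[]
    for f in J:
        p=proj(f,(*X,z));k=int(r*1.9/(f["cam_to_world"][2,3]-z)*f["fx"])
        x0,y0=(p-k).astype(int);im=cv2.cvtColor(f["img"],cv2.COLOR_RGB2HSV)[y0:y0+2*k,x0:x0+2*k]
        rgb=f["img"][y0:y0+2*k,x0:x0+2*k].astype(int)
        m=((rgb.max(2)-rgb.min(2)<16)&(rgb.max(2)<100)&(rgb.max(2)>45)).astype(np.uint8)
        c=max(cv2.findContours(m,cv2.RETR_EXTERNAL,cv2.CHAIN_APPROX_NONE)[0],key=cv2.contourArea)
        q,rad=cv2.minEnclosingCircle(c);px.append(q);print(n,p.round(),np.round(q,1),round(rad,1),cv2.contourArea(c),onz(f,q,z).round(4))
    print(tri(*zip(J,px)))
E
```

```text
big [365. 240.] [31.8 41.7] 18.2 510.5 [ 0.4763 -0.1683  0.118 ]
big [276. 240.] [30. 36.] 13.0 358.0 [ 0.4731 -0.0779  0.118 ]
(array([ 0.49449709, -0.03457774,  0.24815841]), np.float64(0.03765018503434728))
small [271. 228.] [20.3 20.4] 6.8 99.5 [ 0.452  -0.2038  0.075 ]
small [194. 227.] [21.  18.5] 7.0 107.0 [ 0.4516 -0.112   0.075 ]
(array([2.34298303, 6.29881902, 9.32648266]), np.float64(0.03023071242802334))
```

```bash
python3 - <<'E'
from look import *
J=[pickle.load(open(f"J{i}.pkl","rb")) for i in (0,1)]
t=[]
for n,X,z,r in (("big",(.66,.128),.118,.015),("small",(.666,.034),.075,.009)):
    px=[]
    for f in J:
        p=proj(f,(*X,z));k=int(r*1.9/(f["cam_to_world"][2,3]-z)*f["fx"]);o=(p-k).astype(int)
        rgb=f["img"][o[1]:o[1]+2*k,o[0]:o[0]+2*k]
        t.append(cv2.resize(rgb,(300,300),interpolation=cv2.INTER_NEAREST));i=rgb.astype(int)
        m=((i.max(2)-i.min(2)<16)&(i.max(2)<100)&(i.max(2)>45)).astype(np.uint8)
        c=max(cv2.findContours(m,cv2.RETR_EXTERNAL,cv2.CHAIN_APPROX_NONE)[0],key=cv2.contourArea)
        q,rad=cv2.minEnclosingCircle(c);q=np.array(q)+o;px.append(q)
        cv2.circle(t[-1],tuple(int(v) for v in (q-o+.5)*300/2/k),4,(255,0,0),-1)
        print(n,q.round(1),round(rad,1),onz(f,q,z).round(4))
    print(tri(*zip(J,px)))
cv2.imwrite("pics/k.png",cv2.cvtColor(np.vstack([np.hstack(t[:2]),np.hstack(t[2:])]),cv2.COLOR_RGB2BGR))
E
```

```text
big [365.8 250.7] 18.2 [0.6725 0.1306 0.118 ]
big [276. 245.] 13.0 [0.6662 0.1277 0.118 ]
(array([0.66493663, 0.12702991, 0.12594139]), np.float64(0.002707824601934522))
small [275.3 231.4] 6.8 [0.6709 0.0387 0.075 ]
small [198.  229.5] 7.0 [0.6689 0.0387 0.075 ]
(array([0.66990502, 0.03864771, 0.07506029]), np.float64(0.0009095703884088683))
```

View pics/k.png

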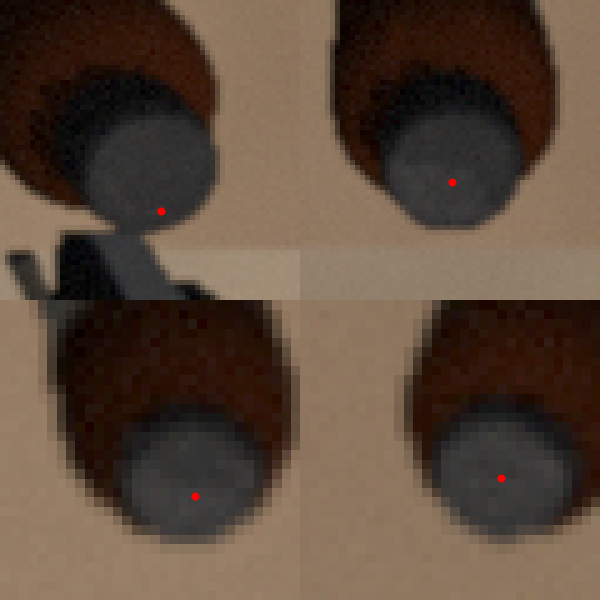

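Cap centres, by eye in the crops: big (363.9,242.5)/(276.6,241.6), giving about (0.662, 0.128). Small (275,229.5)/(198.3,229.5), giving about (0.669, 0.037). Small bottle first, into the near compartment.

```bash
cat > bp.py <<'E'
from look import *
C=np.array([.499,.2788]);yaw=.075;ex=np.array([np.cos(yaw),np.sin(yaw)])
def carry(x,y,T,off,force,top):
    o=down(np.pi)
    movep((x,y,T+.13),o);print("hit",move_l((x,y,T),.12,until_force=5),get_state()["position"].round(4))
    grab(force);s=get_state();print("gap mm",s["finger_gap"]*85,s["grasp_force"],s["position"].round(4))
    z=s["position"][2];move_l((x,y,z+.02),.08);move_l((x,y,top),.25)
    s=get_state();print("held",s["finger_gap"]*85,s["grasp_force"],s["clock"])
    if s["finger_gap"]<.1: return
    c=C+off*ex;po=down(yaw+np.pi/2)
    movep((*c,top),po);move_l((*c,z+.04),.25)
    print("touch",move_l((*c,z+.004),.04,until_force=3),get_state()["position"].round(4))
    let_go();move_l((*c,z+.05),.1);move_l((*c,.22),.3);print(get_state()["clock"])
E
python3 - <<'E'
from bp import *
carry(.669,.037,.026,-.041,30,.2)
f=shot("side");save(f,"pics/l.png",(150,60,400,260),3)
print([(d["centre"].round() if hasattr(d["centre"],"round") else d["centre"],d["score"],onz(f,d["centre"],.006).round(3)) for d in tip_of("side","small_bottle")][:2])
E
```

```text
hit False [0.6698 0.037  0.027 ]
gap mm 31.689517283942813 29.812805992933136 [0.669  0.037  0.0264]
held 31.19784601906906 29.80788883211062 37.4833
touch True [0.4575 0.2755 0.0324]
42.4583
[([241.5, 140.9], 0.52, array([0.452, 0.275, 0.006]))]
```

View pics/l.png

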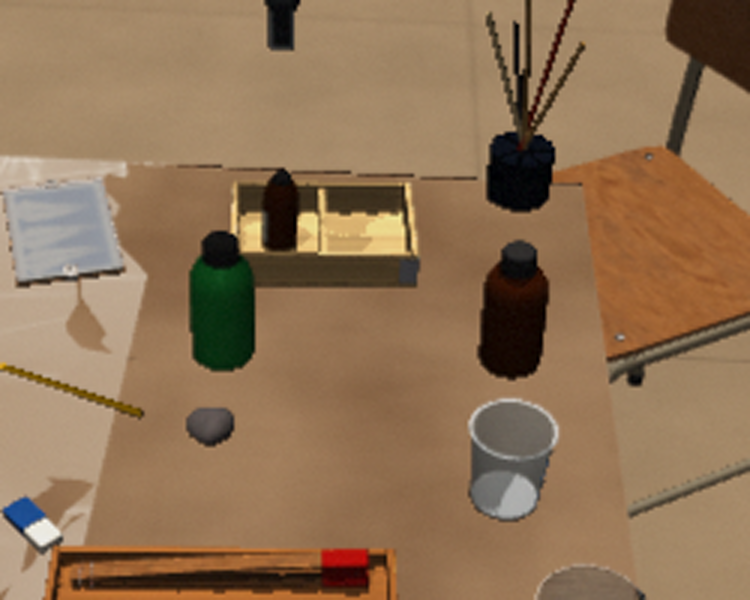

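The small bottle stands upright in the near compartment at (280,215). The cup, pebble and green bottle are undisturbed. Big bottle into the far compartment.

```bash
python3 - <<'E'
from bp import *
carry(.662,.128,.050,.041,45,.25)
f=shot("side");save(f,"pics/m.png",(150,60,400,260),3)
E
```

```text
hit False [0.6628 0.1281 0.051 ]
gap mm 51.5379524465321 47.0595389243681 [0.6632 0.1281 0.0511]
held 51.84402970074704 47.03073605604004 47.0833
touch True [0.5395 0.2816 0.0571]
51.8
```

View pics/m.png

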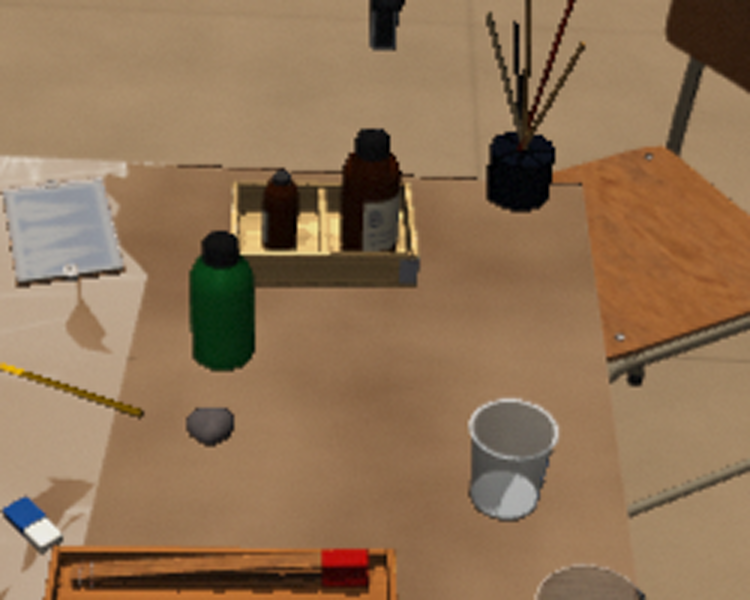

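Both bottles stand upright in their own compartments, small at (280,215) and big at (370,195). The gripper is raised clear and nothing else has moved, so I'm handing in.

```bash
python3 -c "
from cell import *
print(sign_off())"
```

```text
the job is handed in; nothing more can be done
None
```

The job is handed in at about 52 s: tongs and brush lie inside the tool tray, the two brown bottles stand upright one per crate compartment, and the cup, pebble and green bottle were left where they stood.

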